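# Lock the valuables box and put its key away

### The job

Lock the blue valuables box: turn the key that is in its lock clockwise, gently, until the bolt is fully thrown against its stop, then turn it back to the one position where it comes out and draw it out without ever forcing or yanking it. Leave the box locked, put the key upright and fully home in the slot of the wooden key block, and leave everything else on the table where it is.

Things in the scene. Friction and masses are not known exactly. Their poses are not given: they have to be found in the camera images.
- box: blue valuables box, 160 (x) x 200 (y) x 70 mm high, bolted down; origin: centre of its underside, below the lock axis. On its lid a round lock, 58 mm across, 18.5 mm high. The key stands in it, between 14 degrees counter-clockwise and 33 clockwise of the keyway. Over 20 N between key and lock (pressed, pulled or twisted, 10 mm off axis) damages it: 0.06 N m or 10 N is safe.
- lock_face (a point): centre of the lock's brass face, on its axis, 88.5 mm above the box's underside; axes as the box's. The keyway lies along the box's x only roughly: the lock is fitted up to 23 degrees off either way, not measured. Two black marks on the face, 15 to 25 mm from the axis, line up with the keyway.
- bolt (a joint): angle of the bolt cam in rad: 0 as found (unlocked), 0.35 fully thrown at its stop, which gives a little under load; grows clockwise seen from above. It stays where the key leaves it. Resists with about 0.03 N m.
- bolt_ring (a point): on the lock's axis at the lid, in the white ring, 82 mm across, that turns with the bolt; its red pointer goes from the green patch to the red one. Key angles clockwise from the keyway: free at first, then it pushes the bolt, up to a stop at 54 to 97 degrees (0.94 to 1.69 rad), differing from lock to lock. Counter-clockwise of the keyway: a stop at about 17 degrees.
- key: loose key, 55.5 mm long, 50 g; origin: middle of its lower tip, z up along the shaft. Flat double bit 24 (x) x 5 (y) x 10 mm high at the tip, 5 mm shaft, round collar 18 mm across from 17.5 to 21.5 mm above the tip, resting on the lock face, then a flat orange bow 34 (x) x 10 (y) x 34 mm high, to be pinched across its 10 mm from above. Bit and bow lie in line.
- key_bow (a point): point on the key's axis in the bow, 40.5 mm above its tip. The key comes out only within about 3 degrees of the keyway; elsewhere its bit meets the underside of the face after rising 1.5 mm. It must rise 17.5 mm to be clear of the lock.
- key_block: wooden key block 90 (x) x 70 (y) x 45 mm high, fixed; origin at the centre of its underside. A slot 30 (along its x) x 11 mm, 26 mm deep, opens in the middle of its top; the key goes in bit first, bow along the slot, until its collar rests on the top (tip 17.5 mm below the top).
- key_block_hole0 (a point): centre of the slot's mouth, on the top of the key block; axes as the block's
- magnifier: magnifying glass, 82 mm green rim with an orange handle, loose bystander on the table
- bangle: brass bangle, 64 mm across, 10 mm high, loose bystander lying on the box's lid
- bead_jar: amber glass jar with steel cap, 60 mm across, 90 mm high, loose bystander
- mug: white mug, 80 mm across, 90 mm high, loose bystander
- tape_roll: brown cardboard-coloured roll, 64 mm across, 25 mm high, loose bystander
- gift_box: small red box 70 x 70 x 35 mm, loose bystander
Things that resemble listed ones, but are neither listed nor needed, are in the scene too. Of the things that look like the key, the smallest one is meant.

How it is judged:
By the outcome, as a careful person would: the job done as asked, in the order asked, and still so for the second after the job is handed in, with the robot touching nothing.
It also fails if it takes over 72 s, if anything falls off the work surface, if the arm or the gripper's body presses on something with over 40 N, if the wrist force passes 120 N, or if a joint passes its speed limit or range.

### The arm

A 6-joint arm with a two-finger parallel gripper is mounted at the origin on the work surface. World frame = base frame: x ahead of the robot, y to its left, z up, the work surface at z = 0. Lengths are in m, angles in rad, forces in N, time in s.
With the tool pointing down it reaches from about 0.35 to 0.85 m from the base axis. Payload 8.1 kg.
Tool frame: the origin (TCP) lies at the very end of the fingers, on their centre line; the grasp point (between the pads) lies ctrl.grip_depth behind it (ctrl.grip_depth is the distance from the TCP to the grasp point, in m); z points along the fingers, y is the line along which they close (so a half turn about z gives the same grasp; the last joint's range is limited). The gripper opens to 85 mm and grips with 20 to 120 N. Pads are 22 mm wide; open, the fingers measure 114 mm over their backs; the gripper's body (76 mm by 85 mm) begins 54 mm behind the grasp point. The pads swing forward as they close: fully open they stand 13 mm farther back than shut.
Start: joints at [-1.199, 0.13, 1.488, -0, 1.523, -0.085], TCP at [0.265, -0.538, 0.231] pointing down, gripper open.
Joint ranges: [-2.96, 2.96], [-0.89, 2.26], [0.02, 2.5], [-1.34, 4.48], [0, 2.73], [-2.66, 2.66]. Speed limits (rad/s): [2.39, 2.39, 2.79, 3.14, 3.14, 3.14].

### API

Orientations are given as a rotation vector (axis times angle).
In Python, from bench import ctrl gives the robot as it stands. The module is installed in compiled form; this text tells all that it offers.
- The arm moves only by the tool step_arm, never from a script. Its argument "targets" is a list of rows, each a list of 5 numbers: the opening, from 0 (shut) to 1 (fully open), then the shift along the tool's x, y, z in units of 30 mm (1.0 is 30 mm), then the turn about the tool's z in units of 5 degrees (1.0 is 5 degrees). In form: [[grip, dx, dy, dz, twist], ...]. A call has 1 to 12 rows; each row shifts and turns the commanded pose from where the row before left it, along the tool's axes as they then stand; what a row does not reach is not made up. A row lasts 1/12 s, in which the tool goes at most 41.7 mm and 7.16 degrees, less where a joint would pass 70% of its speed; a pose out of reach is approached as far as the arm can. A call is refused whole if a number of a shift passes 1 or a number of a turn 1, either way. A call with a gripper value outside its range is refused whole. The fingers move at their own pace and stop on an object; "grip_force" is the grip in N (left out, the last holds). Time passes only in rows, so rows that do not move let the fingers close. It gives the time, the measured TCP pose, the force, the opening and the grip force at its end, in the units of the state.
- ctrl.state(): the state, without advancing time (a new reading comes with each control period).
- ctrl.camera(name): name is "scene" or "top"; returns the picture (480x640x3 uint8, red, green, blue); there is no depth.
- ctrl.get_calibration(name): a dict with "camera_matrix" (3x3 intrinsics, pixels), "D" ([k1, k2, p1, p2, k3] as OpenCV has them; the pictures are not rectified), "rvec" (rotation vector, rad) and "tvec" (3), from world to camera coordinates, as OpenCV has them. Camera axes: x right, y down, z forward; pixel columns grow to the right and rows downward; lengths in m; the calibration is good to about 2 mm. A picture is of the moment at which its call begins. get_calibration takes no time and is no camera call.
- ctrl.finish_job(): hands the job in; it is judged then, once.
The state is a dict: "time_s": time; "joint_pos": joint angles; "joint_vel": joint speeds; "effort": joint torques, N m; "position": TCP position; "eef_rot": TCP orientation; "ft_force": force on the tool from outside, world axes, zero at the start; "moment": the same for the moment, N m; "width": finger opening in m; "finger_force": force on a finger pad.
Only numpy, scipy, OpenCV 4.12 (cv2) and the standard library are available. Lean on these libraries where they do the work, as an engineer would, in place of code of your own. Each camera call takes 0.05 s, during which the arm holds its last target. There are 200 camera calls.

## Working session

There is one attempt and no reset: what is moved stays moved. The work goes in short steps, Python scripts to look and compute and a tool call to move; the robot and the scene stay as the last step left them, time stands still between calls to the robot, and variables do not carry over. Pictures are saved under pics/ and viewed, at most 10 in all, crops included, and the job is handed in when it is done.

Besides the shell and the picture viewer there is one more tool, called after "Emit:" by a JSON object that holds its "fn" and its "kwargs". step_arm: Moves the arm, as the interface text tells. Its arguments: {"type":"object","properties":{"targets":{"type":"array","items":{"type":"array","items":{"type":"number"}}},"grip_force":{"type":"number"}},"required":["targets"]}

```bash
mkdir -p pics; python3 - <<'E'
from bench import ctrl
import cv2,numpy as np
for n in("scene","top"):
    im=ctrl.camera(n); cv2.imwrite(f"pics/{n}0.png",im[:,:,::-1])
    c=ctrl.get_calibration(n); print(n,{k:np.round(v,4).tolist() for k,v in c.items()})
    R=cv2.Rodrigues(np.array(c['rvec'],float))[0]; print(-R.T@np.array(c['tvec']).ravel())
s=ctrl.state(); print(s, ctrl.grip_depth)
E
```

```text
scene {'camera_matrix': [[453.7813, 0.0, 327.1675], [0.0, 453.7813, 235.6836], [0.0, 0.0, 1.0]], 'D': [-0.021, 0.0, 0.0, 0.0, 0.0], 'rvec': [2.2192, 0.9055, -0.3721], 'tvec': [-0.4484, -0.2351, 1.3879]}
[ 1.11932805 -0.50006329  0.82439908]
top {'camera_matrix': [[526.7521, 0.0, 314.6312], [0.0, 526.7521, 240.8431], [0.0, 0.0, 1.0]], 'D': [-0.1125, 0.0, 0.0, 0.0, 0.0], 'rvec': [2.1895, -2.1695, 0.1158], 'tvec': [-0.0105, 0.6111, 1.2883]}
[0.4881094  0.01122357 1.3397496 ]
{'time_s': 0.1, 'joint_pos': array([-1.19941534e+00,  1.31076797e-01,  1.48918773e+00,  1.71704000e-05,
        1.52301013e+00, -8.54359714e-02]), 'joint_vel': array([ 0.00037116, -0.00326286, -0.00393445,  0.00057466, -0.00099864,
        0.00010774]), 'effort': array([ 8.39446566e-04, -5.70953500e+01, -5.01941049e+01, -1.08840902e-04,
        8.11701408e-03, -1.77151435e-05]), 'position': array([ 0.26447909, -0.53800251,  0.23034509]), 'eef_rot': array([-3.05837548e+00, -7.10964558e-01,  3.49611487e-04]), 'ft_force': array([ 0.34340841,  0.39858553, -0.16338354]), 'moment': array([-0.02582588,  0.03358714, -0.03174676]), 'finger_force': 0.0, 'width': 0.08540133812766906} 0.0187
```

View pics/scene0.png

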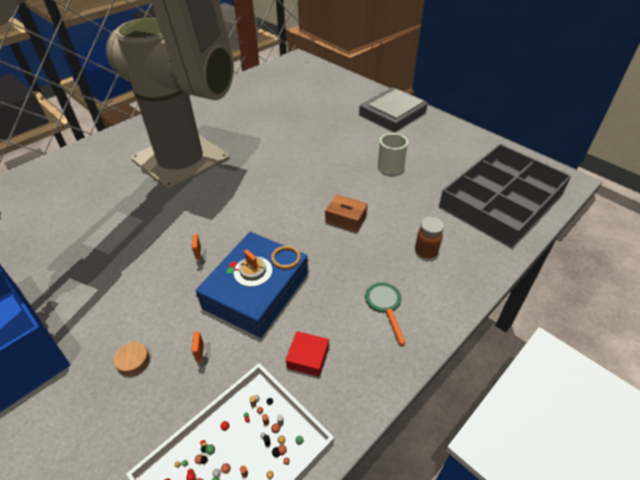

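View pics/top0.png

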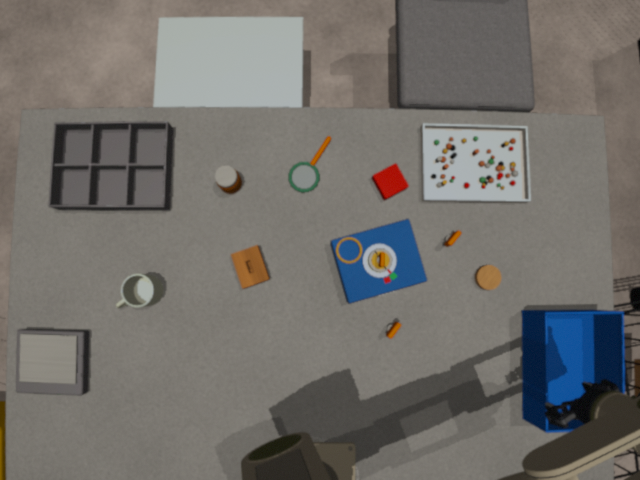

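The scene view shows the blue box at (253,283) with its lock and key at (252,263), and the wooden block at (346,212). In the top view the box is at (379,261), the key in the lock at (381,261), the slot at (250,266), and two decoy keys stand on the table at (453,238) and (393,328). Next I'll enlarge the lock and block.

```bash
python3 - <<'E'
import cv2,numpy as np
t=cv2.imread("pics/top0.png");s=cv2.imread("pics/scene0.png")
f=lambda im,x,y,w,h,k:cv2.resize(im[y:y+h,x:x+w],None,fx=k,fy=k,interpolation=cv2.INTER_CUBIC)
a=np.hstack([f(t,355,236,50,50,8)[:400,:400],f(s,220,236,60,60,400/60)[:400,:400]])
b=np.hstack([f(t,225,240,50,25*2,4),f(s,320,190,50,50,4),f(t,330,215,100,50,4)])
out=np.vstack([a,b[:200,:800]]);cv2.imwrite("pics/crop1.png",out);print(out.shape)
E
```

```text
(600, 800, 3)
```

View pics/crop1.png

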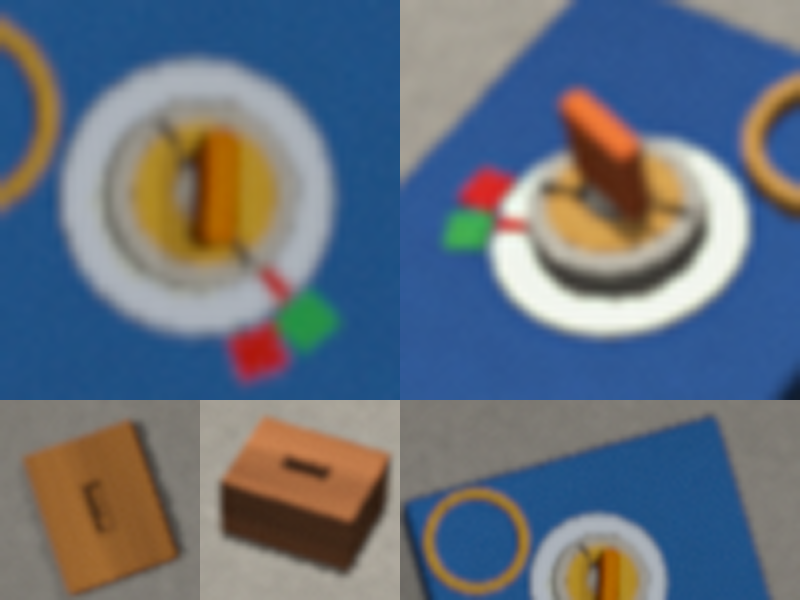

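The crop shows these features:
- **Face marks, top view:** near (376,252.5) and (385.5,268).
- **Face marks, scene view:** near (241,264) and (263,267).
- **Bow:** its top face is centred at top (382,259.5), turned well clockwise of the marks.
- **Pointer and patches:** the red pointer is on green, with the red patch clockwise of it.
- **Slot:** at top (249.5,266.5).

```bash
cat > h.py <<'E'
import cv2,numpy as np
from bench import ctrl
C={}
for n in("scene","top"):
    c=ctrl.get_calibration(n); K,D,r,t=[np.array(c[k],float) for k in("camera_matrix","D","rvec","tvec")]
    C[n]=(K,D,r,t.ravel(),cv2.Rodrigues(r)[0])
def ray(n,p):
    K,D,r,t,R=C[n]; u=cv2.undistortPoints(np.array(p,float).reshape(-1,1,2),K,D)[:,0]
    return -R.T@t, np.c_[u,np.ones(len(u))]@R
def plane(n,p,z):
    o,d=ray(n,p); return (o+d*((z-o[2])/d[:,2])[:,None])[:,:2]
def tri(ps,pt):
    o1,d1=ray("scene",ps);o2,d2=ray("top",pt);A=np.c_[d1[0],-d2[0]]
    k=np.linalg.lstsq(A,o2-o1,rcond=None)[0];a=o1+k[0]*d1[0];b=o2+k[1]*d2[0]
    return (a+b)/2,np.linalg.norm(a-b)
def proj(n,P):
    K,D,r,t,R=C[n]; return cv2.projectPoints(np.array(P,float).reshape(-1,1,3),r,t,K,D)[0][:,0]
def hsv(im): return cv2.cvtColor(im,cv2.COLOR_BGR2HSV)
def blob(m,roi):
    x,y,w,h=roi; M=np.zeros_like(m);M[y:y+h,x:x+w]=m[y:y+h,x:x+w]
    cs=cv2.findContours(M,cv2.RETR_EXTERNAL,cv2.CHAIN_APPROX_NONE)[0]
    return max(cs,key=cv2.contourArea)[:,0].astype(np.float32)
def rect(P):
    c,s,a=cv2.minAreaRect((P*1000).astype(np.float32)); return np.round(c,1),np.round(s,1),round(a,1)
def profile(n,im,c,z,rs,V):
    a=np.deg2rad(np.arange(0,360,5)); g=np.array([[[c[0]+r*np.cos(t),c[1]+r*np.sin(t),z] for t in a] for r in rs])
    p=proj(n,g.reshape(-1,3)).reshape(len(rs),-1,2).astype(np.float32)
    return cv2.remap(V,p[...,0],p[...,1],cv2.INTER_LINEAR).mean(0).astype(int)
E
python3 - <<'E'
from h import *
T=cv2.imread("pics/top0.png");S=cv2.imread("pics/scene0.png")
roi={"top":(355,236,50,50),"scene":(225,236,55,55)}
cen={}
for n,im in(("top",T),("scene",S)):
    H=hsv(im);h,s,v=[H[...,i] for i in range(3)]
    w=((s<70)&(v>150)).astype(np.uint8)
    b=blob(w,roi[n]); P=plane(n,b,.0705)
    (c,r)=cv2.minEnclosingCircle((P*1000).astype(np.float32)); e=cv2.fitEllipse(b)
    print(n,"ring c,r mm",np.round(c,1),round(r,1),"ell px",np.round(e[0],2),np.round(e[1],1),"->",plane(n,[e[0]],.0705)*1000)
    cen[n]=np.array(c)/1000
    print("center HSV samples",[H[y,x].tolist() for x,y in ([(382,259),(376,260),(388,260),(376,252)] if n=="top" else [(252,255),(252,262),(256,264),(246,267)])])
    V=im.min(2) if 0 else v
    print(n,"V prof",profile(n,im,cen[n],.0885,[.016,.018,.020,.022,.024],V).tolist())
    o=((h<=(14 if n=="top" else 12))&(s>170)&(v>(120 if n=="top" else 170))).astype(np.uint8)
    o=((h<=17)&(s>170)&(v>(120 if n=="top" else 170))).astype(np.uint8)
    b=blob(o,roi[n]);R=cv2.minAreaRect(b);print(n,"bow px",np.round(R[0],2),np.round(R[1],1),"mm",rect(plane(n,b,.1265)))
    cen[n+"b"]=R[0]
print("bow top tri",tri([cen["sceneb"]],[cen["topb"]]))
H=hsv(T);h,s,v=[H[...,i] for i in range(3)]
b=blob(((h>95)&(h<125)&(s>120)).astype(np.uint8),(325,210,110,100));print("lid",rect(plane("top",b,.07)))
b=blob(((h<22)&(s>110)&(v>60)).astype(np.uint8),(225,240,50,55));print("block",rect(plane("top",b,.045)))
H=hsv(S);hs,ss,vs=[H[...,i] for i in range(3)]
b=blob((vs<75).astype(np.uint8),(335,200,22,13));Rs=cv2.minAreaRect(b);print("slot scene",Rs,rect(plane("scene",b,.045)))
b=blob((v<95).astype(np.uint8),(243,257,14,18));Rt=cv2.minAreaRect(b);print("slot top",Rt,rect(plane("top",b,.045)))
print("slot tri",tri([Rs[0]],[Rt[0]]))
print(v[257:276,243:257])
E
```

```text
top ring c,r mm [ 562.  -161.1] 41.5 ell px [378.98 260.18] [29.6 31. ] -> [[ 561.70523276 -160.56834439]]
center HSV samples [[18, 255, 174], [20, 143, 148], [21, 185, 170], [19, 110, 123]]
top V prof [152, 153, 156, 159, 156, 143, 127, 129, 145, 156, 159, 162, 164, 165, 167, 167, 167, 165, 164, 164, 166, 168, 167, 166, 166, 164, 162, 159, 156, 152, 149, 147, 145, 143, 144, 148, 151, 156, 157, 155, 149, 138, 126, 134, 153, 163, 166, 167, 167, 167, 166, 165, 164, 164, 164, 164, 164, 165, 166, 166, 166, 166, 167, 167, 166, 164, 163, 163, 161, 160, 159, 157]
top bow px [381.91 258.53] [ 3.2 13. ] mm (array([ 562.3, -159.8]), array([ 7.5, 30.3]), 85.1)
scene ring c,r mm [ 558.5 -160.3] 42.8 ell px [252.44 270.48] [27.6 34.2] -> [[ 558.13553325 -160.24849439]]
center HSV samples [[9, 180, 227], [9, 201, 89], [13, 186, 107], [18, 157, 202]]
scene V prof [162, 177, 189, 189, 175, 153, 142, 157, 177, 193, 199, 203, 204, 205, 205, 205, 203, 200, 198, 194, 187, 174, 156, 144, 153, 175, 194, 196, 184, 160, 128, 102, 89, 85, 89, 106, 136, 167, 186, 194, 188, 170, 148, 138, 157, 176, 192, 200, 2
[... 1194 characters left out ...]
2 139 111  90 105 120 125 130 137 138 137 139 139]
 [158 156 147 120  90  94 116 122 126 134 139 138 138 139]
 [159 157 151 131 100  88 106 118 124 131 137 138 138 139]
 [157 159 154 141 111  87  94 117 123 127 135 138 136 138]
 [158 158 156 147 120  89  89 110 120 126 133 138 138 138]
 [158 159 159 153 135 103  93 115 127 127 130 137 137 138]
 [157 157 158 158 145 117  98 117 131 129 129 135 139 139]
 [156 158 159 160 152 128  98 107 125 127 127 136 140 138]
 [155 157 159 160 156 141 112 106 120 127 131 137 141 139]
 [155 157 158 160 158 151 135 129 133 136 138 141 143 140]
 [155 157 159 160 160 157 149 145 144 143 142 143 143 142]
 [155 156 158 159 160 158 155 150 148 145 143 142 143 143]]
```

Emit:
{"fn": "step_arm", "kwargs": {"targets": [[0.5,0.9,-0.43,0,0],[0.5,0.9,-0.43,0,0],[0.5,0.9,-0.43,0,0],[0.5,0.9,-0.43,0,0],[0.5,0.9,-0.43,0,0],[0.5,0.9,-0.43,0,0],[0.5,0.9,-0.43,0,0],[0.5,0.9,-0.43,0,0],[0.5,0.9,-0.43,0,0],[0.5,0.9,-0.43,0,0],[0.5,0.9,-0.43,0,0],[0.5,0.9,-0.43,0,0]], "grip_force": 20}}

```text
time_s: 1.1
position: [0.4877, -0.2552, 0.2309]
eef_rot: [-3.059, -0.711, 0.001]
ft_force: [-0.4, -0.9, -0.1]
width: 0.043
finger_force: 0.0
```

Emit:
{"fn": "step_arm", "kwargs": {"targets": [[0.5,0.9,-0.43,0,0],[0.5,0.9,-0.43,0,0],[0.5,0.9,-0.43,0,0],[0.5,0.9,-0.43,0,0],[0.5,0,0,0,1],[0.5,0,0,0,1],[0.5,0,0,0,1],[0.5,0,0,0,1],[0.5,0,0,0,1],[0.5,0,0,0,1],[0.5,0,0,0,0],[0.5,0,0,0,0]]}}

```text
time_s: 2.1
position: [0.5611, -0.1626, 0.2309]
eef_rot: [-3.14, 0.101, 0.001]
ft_force: [-0.4, -0.2, 0.2]
width: 0.0428
finger_force: 0.0
```

```bash
cat >> h.py <<'E'
def st():
    s=ctrl.state();R=cv2.Rodrigues(np.array(s["eef_rot"],float))[0]
    print("t",round(s["time_s"],2),"pos",np.round(s["position"]*1000,1),"alpha",round(np.degrees(np.arctan2(R[1,0],R[0,0])),2),"F",np.round(s["ft_force"],2),"M",np.round(s["moment"],3),"w",round(s["width"]*1000,1),"ff",round(s["finger_force"],1),"q",np.round(s["joint_pos"],2))
    return s,R
def go(x,y,z):
    s,R=st(); print("units xyz",np.round(R.T@(np.array([x,y,z])-s["position"])/.03,3))
E
python3 -c "
from h import *
go(.5613,-.1607,.130)"
```

```text
t 2.1 pos [ 561.1 -162.6  230.9] alpha -3.67 F [-0.37 -0.22  0.17] M [0.021 0.025 0.029] w 42.8 ff 0.0 q [-0.37  0.09  1.53  0.    1.52  1.27]
units xyz [ 0.005 -0.063  3.362]
```

Emit:
{"fn": "step_arm", "kwargs": {"targets": [[0.4,0,-0.05,0.9,0],[0.4,0,0,0.9,0],[0.4,0,0,0.9,0],[0.35,0,0,0.7,0],[0.3,0,0,0.5,0],[0.25,0,0,0.3,0],[0.25,0,0,0.2,0],[0.25,0,0,0,0],[0.25,0,0,0,0],[0.25,0,0,0,0]]}}

```text
time_s: 2.93
position: [0.5624, -0.1616, 0.1008]
eef_rot: [3.139, -0.104, 0.003]
ft_force: [-1.0, -0.4, 0.0]
width: 0.0211
finger_force: 0.0
```

```bash
python3 -c "
from h import *
st()
S=ctrl.camera('scene');T=ctrl.camera('top')
f=lambda im,x,y,w,h,k:cv2.resize(im[y:y+h,x:x+w],None,fx=k,fy=k,interpolation=cv2.INTER_CUBIC)
cv2.imwrite('pics/c2.png',np.hstack([f(S,220,220,66,66,6),f(T,347,228,66,66,6)])[:,:,::-1])"
```

```text
t 2.93 pos [ 562.4 -161.6  100.8] alpha -3.8 F [-1.   -0.4   0.04] M [-0.003 -0.009  0.044] w 21.1 ff 0.0 q [-0.37  0.19  1.67  0.    1.28  1.27]
```

View pics/c2.png

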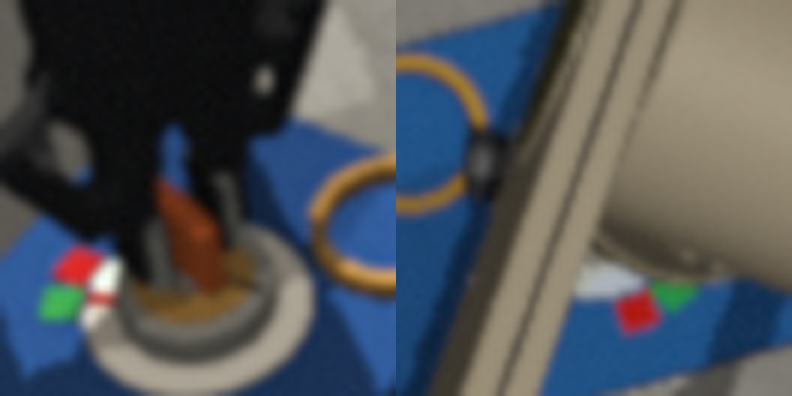

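In the scene crop the bow stands between both pads at (195,235), clear of each. I'll close slowly and watch the force.

Emit:
{"fn": "step_arm", "kwargs": {"targets": [[0.2,0,0,0.08,0],[0.18,0,0,0,0],[0.16,0,0,0,0],[0.15,0,0,0,0],[0.14,0,0,0,0],[0.14,0,0,0,0],[0.14,0,0,0,0]], "grip_force": 20}}

```text
time_s: 3.62
position: [0.5615, -0.1612, 0.0969]
eef_rot: [-3.14, 0.105, -0.0]
ft_force: [0.3, 0.4, 1.7]
width: 0.0122
finger_force: 0.2
```

```bash
python3 -c "
from h import *
st()"
```

```text
t 3.62 pos [ 561.5 -161.2   96.9] alpha -3.83 F [0.26 0.37 1.73] M [ 0.089 -0.037  0.058] w 12.2 ff 0.2 q [-0.37  0.19  1.67  0.    1.28  1.27]
```

Emit:
{"fn": "step_arm", "kwargs": {"targets": [[0.13,0,0,0,0],[0.125,0,0,0,0],[0.12,0,0,0,0],[0.12,0,0,0,0]]}}

```text
time_s: 3.95
position: [0.5615, -0.161, 0.0969]
eef_rot: [-3.14, 0.105, -0.0]
ft_force: [0.1, 1.1, 0.5]
width: 0.0101
finger_force: 0.7
```

```bash
python3 -c "
from h import *
st()"
```

```text
t 3.95 pos [ 561.5 -161.    96.9] alpha -3.82 F [0.11 1.15 0.48] M [0.247 0.009 0.031] w 10.1 ff 0.7 q [-0.37  0.19  1.67  0.    1.28  1.27]
```

Emit:
{"fn": "step_arm", "kwargs": {"targets": [[0.1,0,0,0,0],[0.08,0,0,0,0],[0.05,0,0,0,0],[0.05,0,0,0,0]], "grip_force": 30}}

```text
time_s: 4.28
position: [0.5614, -0.161, 0.0969]
eef_rot: [-3.14, 0.105, 0.0]
ft_force: [0.3, 2.5, 1.8]
width: 0.0094
finger_force: 29.7
```

```bash
python3 -c "
from h import *
st()"
```

```text
t 4.28 pos [ 561.4 -161.    96.9] alpha -3.83 F [0.27 2.51 1.77] M [0.455 0.139 0.012] w 9.4 ff 29.7 q [-0.37  0.19  1.67  0.    1.28  1.27]
```

Emit:
{"fn": "step_arm", "kwargs": {"targets": [[0.05,0,-0.01,0,0.4],[0.05,0,0,0,0.4],[0.05,0,0,0,0.4],[0.05,0,0,0,0.4],[0.05,0,0,0,0],[0.05,0,0,0,0]]}}

```text
time_s: 4.78
position: [0.5616, -0.1607, 0.097]
eef_rot: [-3.125, 0.322, -0.0]
ft_force: [1.5, 2.6, 1.0]
width: 0.0092
finger_force: 29.6
```

```bash
python3 -c "
from h import *
st()"
```

```text
t 4.78 pos [ 561.6 -160.7   97. ] alpha -11.76 F [1.46 2.57 1.02] M [ 0.643 -0.117  0.008] w 9.2 ff 29.6 q [-0.37  0.19  1.67  0.    1.28  1.41]
```

Emit:
{"fn": "step_arm", "kwargs": {"targets": [[0.05,0,0,0,0.4],[0.05,0,0,0,0.4],[0.05,0,0,0,0],[0.05,0,0,0,0]]}}

```text
time_s: 5.12
position: [0.5617, -0.1607, 0.097]
eef_rot: [-3.112, 0.429, -0.001]
ft_force: [2.1, 3.5, 1.4]
width: 0.0094
finger_force: 29.6
```

```bash
python3 -c "
from h import *
st()"
```

```text
t 5.12 pos [ 561.7 -160.7   97. ] alpha -15.71 F [2.05 3.54 1.37] M [ 0.804 -0.305  0.001] w 9.4 ff 29.6 q [-0.37  0.19  1.67  0.    1.28  1.48]
```

Emit:
{"fn": "step_arm", "kwargs": {"targets": [[0.05,0.01,-0.03,0,0],[0.05,0,0,0,0]]}}

```text
time_s: 5.28
position: [0.5619, -0.1604, 0.0969]
eef_rot: [3.111, -0.431, -0.0]
ft_force: [-0.2, 1.9, 2.1]
width: 0.0095
finger_force: 29.6
```

```bash
python3 -c "
from h import *
st()"
```

```text
t 5.28 pos [ 561.9 -160.4   96.9] alpha -15.76 F [-0.17  1.93  2.09] M [0.334 0.036 0.032] w 9.5 ff 29.6 q [-0.37  0.19  1.67 -0.    1.28  1.48]
```

Emit:
{"fn": "step_arm", "kwargs": {"targets": [[0.05,0,0,0,0.4],[0.05,0,0,0,0.4],[0.05,0,0,0,0],[0.05,0,0,0,0]]}}

```text
time_s: 5.62
position: [0.562, -0.1602, 0.0969]
eef_rot: [3.095, -0.539, 0.0]
ft_force: [0.6, 2.0, 1.9]
width: 0.0097
finger_force: 29.7
```

```bash
python3 -c "
from h import *
st()"
```

```text
t 5.62 pos [ 562.  -160.2   96.9] alpha -19.74 F [0.57 2.01 1.9 ] M [ 0.351 -0.022  0.042] w 9.7 ff 29.7 q [-0.37  0.19  1.67 -0.    1.28  1.55]
```

Emit:
{"fn": "step_arm", "kwargs": {"targets": [[0.05,0,0,0,0.4],[0.05,0,0,0,0.4],[0.05,0,0,0,0],[0.05,0,0,0,0]]}}

```text
time_s: 5.95
position: [0.562, -0.1602, 0.0969]
eef_rot: [3.074, -0.645, 0.0]
ft_force: [0.8, 1.3, 2.3]
width: 0.0094
finger_force: 29.7
```

```bash
python3 -c "
from h import *
st()"
```

```text
t 5.95 pos [ 562.  -160.2   96.9] alpha -23.71 F [0.84 1.31 2.28] M [ 0.334 -0.034  0.102] w 9.4 ff 29.7 q [-0.37  0.19  1.67 -0.    1.28  1.62]
```

```bash
python3 -c "
from h import *
st()
S=ctrl.camera('scene');st()
cv2.imwrite('pics/c3.png',cv2.resize(S[245:300,220:275],None,fx=10,fy=10,interpolation=cv2.INTER_CUBIC)[:,:,::-1])"
```

```text
t 5.95 pos [ 562.  -160.2   96.9] alpha -23.71 F [0.84 1.31 2.28] M [ 0.334 -0.034  0.102] w 9.4 ff 29.7 q [-0.37  0.19  1.67 -0.    1.28  1.62]
t 6.0 pos [ 562.  -160.3   97. ] alpha -23.72 F [-0.28  1.59  1.97] M [0.336 0.013 0.014] w 9.7 ff 29.7 q [-0.37  0.19  1.67 -0.    1.28  1.62]
```

View pics/c3.png

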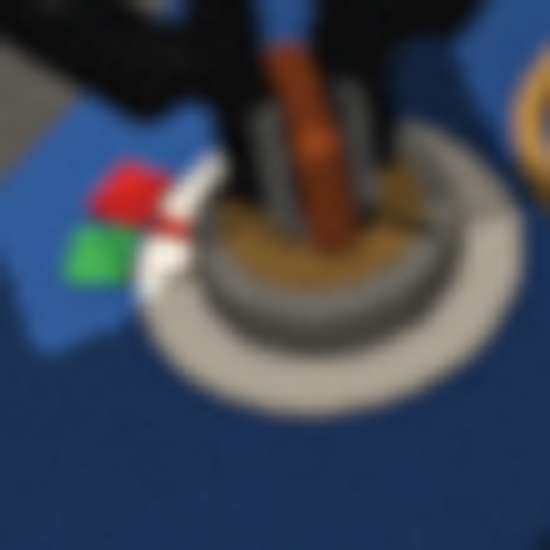

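The pointer has left green and sits at about (238,267) in full-picture pixels, partway to the red patch, so the bolt is moving. I'll measure the pointer by its angle and average the moment.

```bash
cat >> h.py <<'E'
def ptr(im=None,out=True):
    Ms=[];ims=[]
    for i in range(4 if im is None else 0):
        ims.append(ctrl.camera("scene")[:,:,::-1].astype(float));s=ctrl.state();Ms.append(np.r_[s["ft_force"],s["moment"]])
    im=np.mean(ims,0) if im is None else im.astype(float)
    a=np.deg2rad(np.arange(170,270,1.0));r=np.array([[.032],[.034],[.036],[.038]])
    red=(im[...,2]-im[...,:2].max(2)).clip(0).astype(np.float32);gr=(im[...,1]-np.maximum(im[...,0],im[...,2])).clip(0).astype(np.float32)
    def ang(I,r):
        g=np.stack([.5605+r*np.cos(a),-.1605+r*np.sin(a),np.full((len(r),len(a)),.0705)],-1)
        p=proj("scene",g).reshape(len(r),-1,2).astype(np.float32)
        f=cv2.remap(I,p[...,0],p[...,1],cv2.INTER_LINEAR).mean(0);f=(f-.3*f.max()).clip(0)
        return round(float((f*np.degrees(a)).sum()/(f.sum()+1e-9)),2)
    print("pointer",ang(red,r),"patches red",ang(red,r+.014),"green",ang(gr,r+.014),"meanFM",np.round(np.mean(Ms,0),3) if Ms else "")
E
python3 -c "
from h import *
ptr(cv2.imread('pics/scene0.png'));ptr();st()"
```

```text
pointer 205.68 patches red 201.44 green 220.95 meanFM 
pointer 208.31 patches red 201.45 green 221.24 meanFM [ 0.461  1.53   1.505  0.292 -0.031  0.024]
t 6.2 pos [ 562.  -160.2   96.9] alpha -23.79 F [-0.23  1.04  1.5 ] M [0.298 0.002 0.021] w 9.5 ff 29.8 q [-0.37  0.19  1.67 -0.    1.28  1.62]
```

Emit:
{"fn": "step_arm", "kwargs": {"targets": [[0.05,0,0,0,0.4],[0.05,0,0,0,0.2],[0.05,0,0,0,0]]}}

```text
time_s: 6.45
position: [0.562, -0.1602, 0.0969]
eef_rot: [3.056, -0.729, 0.0]
ft_force: [1.1, 0.9, 2.6]
width: 0.0097
finger_force: 29.8
```

```bash
python3 -c "
from h import *
ptr();st()"
```

```text
pointer 206.04 patches red 201.54 green 221.26 meanFM [ 0.116  1.04   2.529  0.208 -0.004  0.027]
t 6.65 pos [ 562.  -160.2   96.9] alpha -26.79 F [0.72 1.07 2.19] M [ 0.163 -0.004 -0.023] w 9.7 ff 29.8 q [-0.37  0.19  1.67 -0.    1.28  1.67]
```

Emit:
{"fn": "step_arm", "kwargs": {"targets": [[0.05,0,0,0,0.3],[0.05,0,0,0,0.3],[0.05,0,0,0,0]]}}

```text
time_s: 6.9
position: [0.562, -0.1602, 0.0969]
eef_rot: [3.035, -0.81, -0.0]
ft_force: [-0.7, 1.4, 2.6]
width: 0.0096
finger_force: 29.8
```

```bash
python3 -c "
from h import *
ptr();st()"
```

```text
pointer 203.41 patches red 201.49 green 221.35 meanFM [-0.137  1.101  2.712  0.149  0.048  0.021]
t 7.1 pos [ 562.  -160.2   96.9] alpha -29.78 F [-0.44  0.72  2.8 ] M [0.144 0.034 0.001] w 9.5 ff 29.8 q [-0.37  0.19  1.67 -0.    1.28  1.73]
```

Emit:
{"fn": "step_arm", "kwargs": {"targets": [[0.05,0,0,0,0.2],[0.05,0,0,0,0]]}}

```text
time_s: 7.27
position: [0.562, -0.1602, 0.0969]
eef_rot: [3.028, -0.837, 0.0]
ft_force: [-0.9, 0.5, 2.5]
width: 0.0094
finger_force: 29.8
```

```bash
python3 -c "
from h import *
ptr();st()"
```

```text
pointer 202.29 patches red 201.42 green 221.34 meanFM [-0.301  0.466  3.051  0.153  0.06   0.02 ]
t 7.47 pos [ 562.  -160.1   96.9] alpha -30.82 F [-0.3   0.34  2.98] M [0.102 0.065 0.027] w 9.6 ff 29.9 q [-0.37  0.19  1.67 -0.    1.28  1.74]
```

Emit:
{"fn": "step_arm", "kwargs": {"targets": [[0.05,0,0,0,0.2],[0.05,0,0,0,0]]}}

```text
time_s: 7.63
position: [0.562, -0.1602, 0.0969]
eef_rot: [3.02, -0.864, 0.0]
ft_force: [-0.3, 0.5, 2.6]
width: 0.0093
finger_force: 29.9
```

```bash
python3 -c "
from h import *
ptr();st()"
```

```text
pointer 202.05 patches red 201.3 green 221.35 meanFM [-0.123  0.385  3.409  0.131  0.048  0.013]
t 7.83 pos [ 562.  -160.2   97. ] alpha -31.82 F [-0.24  0.81  3.65] M [0.137 0.061 0.046] w 9.4 ff 29.9 q [-0.37  0.19  1.67 -0.    1.28  1.76]
```

Emit:
{"fn": "step_arm", "kwargs": {"targets": [[0.05,0,0,0,0.2],[0.05,0,0,0,0]]}}

```text
time_s: 8.0
position: [0.562, -0.1601, 0.0969]
eef_rot: [-3.013, 0.89, -0.0]
ft_force: [-0.2, 0.9, 2.7]
width: 0.0096
finger_force: 29.9
```

```bash
python3 -c "
from h import *
ptr();st()"
```

```text
pointer 200.36 patches red 201.27 green 221.36 meanFM [-0.381  0.427  3.469  0.089  0.067  0.039]
t 8.2 pos [ 562.  -160.1   96.9] alpha -32.82 F [-0.19 -0.07  3.33] M [0.084 0.087 0.064] w 9.4 ff 29.9 q [-0.37  0.19  1.67 -0.    1.28  1.78]
```

Emit:
{"fn": "step_arm", "kwargs": {"targets": [[0.05,0,0,0,0.2],[0.05,0,0,0,0]]}}

```text
time_s: 8.37
position: [0.562, -0.1601, 0.0969]
eef_rot: [3.005, -0.916, 0.0]
ft_force: [-0.9, 1.0, 3.8]
width: 0.0098
finger_force: 29.9
```

```bash
python3 -c "
from h import *
ptr();st()"
```

```text
pointer 199.59 patches red 201.24 green 221.39 meanFM [-0.417  0.538  3.568  0.071  0.099  0.029]
t 8.57 pos [ 562.  -160.1   96.9] alpha -33.82 F [0.21 0.14 3.54] M [0.041 0.128 0.055] w 10.0 ff 30.0 q [-0.37  0.19  1.67 -0.    1.28  1.8 ]
```

Emit:
{"fn": "step_arm", "kwargs": {"targets": [[0.05,0,0,0,0.1],[0.05,0,0,0,0]]}}

```text
time_s: 8.73
position: [0.562, -0.1601, 0.0969]
eef_rot: [3.001, -0.928, 0.0]
ft_force: [-1.1, 0.3, 3.2]
width: 0.0092
finger_force: 30.0
```

```bash
python3 -c "
from h import *
ptr();st()"
```

```text
pointer 199.3 patches red 201.25 green 221.36 meanFM [-0.461  0.452  3.505  0.065  0.078  0.073]
t 8.93 pos [ 562.  -160.1   97. ] alpha -34.33 F [-0.4   0.26  4.04] M [0.057 0.123 0.078] w 9.7 ff 30.0 q [-0.37  0.19  1.67  0.    1.28  1.8 ]
```

```bash
python3 -c "
from h import *
ptr();ptr()"
```

```text
pointer 199.31 patches red 201.25 green 221.35 meanFM [-0.356  0.855  4.02   0.052  0.078  0.027]
pointer 199.31 patches red 201.25 green 221.34 meanFM [-0.508  0.299  3.958  0.05   0.094  0.031]
```

Emit:
{"fn": "step_arm", "kwargs": {"targets": [[0.05,0,0,0,0.1],[0.05,0,0,0,0]]}}

```text
time_s: 9.5
position: [0.562, -0.1601, 0.0969]
eef_rot: [2.997, -0.941, 0.0]
ft_force: [-0.2, -0.4, 4.9]
width: 0.0094
finger_force: 30.0
```

```bash
python3 -c "
from h import *
ptr();ptr();st()"
```

```text
pointer 198.81 patches red 201.23 green 221.37 meanFM [-2.000e-03  5.830e-01  3.994e+00  4.500e-02  9.800e-02  4.500e-02]
pointer 198.83 patches red 201.23 green 221.37 meanFM [-0.106  0.257  4.007  0.065  0.089  0.026]
t 9.9 pos [ 562.  -160.1   96.9] alpha -34.83 F [-0.46  0.21  3.01] M [0.064 0.062 0.065] w 9.5 ff 30.0 q [-0.37  0.19  1.67 -0.    1.28  1.81]
```

Emit:
{"fn": "step_arm", "kwargs": {"targets": [[0.05,0,0,-0.01,0.2],[0.05,0,0,0,0]]}}

```text
time_s: 10.07
position: [0.5619, -0.1601, 0.0969]
eef_rot: [-2.989, 0.969, 0.0]
ft_force: [0.6, -0.6, 1.4]
width: 0.0093
finger_force: 29.7
```

```bash
python3 -c "
from h import *
ptr();ptr();st()"
```

```text
pointer 198.83 patches red 201.23 green 221.34 meanFM [ 0.654 -0.608  1.011 -0.033 -0.159  0.06 ]
pointer 198.78 patches red 201.22 green 221.35 meanFM [ 0.974  0.041  0.051 -0.054 -0.212  0.08 ]
t 10.47 pos [ 561.9 -160.1   97. ] alpha -35.82 F [ 0.85 -0.65 -1.06] M [-0.085 -0.217  0.097] w 9.3 ff 29.4 q [-0.37  0.19  1.67 -0.    1.28  1.83]
```

Emit:
{"fn": "step_arm", "kwargs": {"targets": [[0.05,0,0,0,0.15],[0.05,0,0,0,0]]}}

```text
time_s: 10.63
position: [0.5619, -0.1601, 0.097]
eef_rot: [2.982, -0.988, -0.0]
ft_force: [1.6, -0.1, 0.0]
width: 0.0098
finger_force: 29.4
```

```bash
python3 -c "
from h import *
ptr();ptr();st()"
```

```text
pointer 198.52 patches red 201.22 green 221.34 meanFM [ 1.711 -0.385 -1.776 -0.06  -0.267  0.132]
pointer 198.51 patches red 201.22 green 221.34 meanFM [ 1.833 -0.149 -2.273 -0.079 -0.306  0.107]
t 11.03 pos [ 561.9 -160.1   97. ] alpha -36.58 F [ 1.89 -0.77 -2.72] M [-0.076 -0.292  0.143] w 9.6 ff 29.2 q [-0.37  0.19  1.67 -0.    1.28  1.84]
```

The pointer has stalled and the torque has risen to about 0.12 N m, so the bolt is at its stop. I'll turn back now.

Emit:
{"fn": "step_arm", "kwargs": {"targets": [[0.05,0,0,0,-0.4],[0.05,0,0,0,-0.6],[0.05,0,0,0,-0.6],[0.05,0,0,0,-0.6],[0.05,0,0,0,-0.6],[0.05,0,0,0,-0.6],[0.05,0,0,0,0],[0.05,0,0,0,0]]}}

```text
time_s: 11.7
position: [0.5618, -0.16, 0.0971]
eef_rot: [-3.095, 0.537, 0.001]
ft_force: [-0.6, 0.7, -0.8]
width: 0.0094
finger_force: 29.4
```

```bash
python3 -c "
from h import *
ptr();st()"
```

```text
pointer 199.47 patches red 200.94 green 221.24 meanFM [ 0.164 -0.076 -0.412  0.     0.014  0.007]
t 11.9 pos [ 561.9 -160.1   97.2] alpha -19.64 F [ 0.09 -0.96 -0.28] M [ 0.015  0.006 -0.052] w 9.4 ff 29.4 q [-0.37  0.19  1.67 -0.    1.28  1.55]
```

Emit:
{"fn": "step_arm", "kwargs": {"targets": [[0.05,0,0,0,-0.5],[0.05,0,0,0,-0.6],[0.05,0,0,0,-0.6],[0.05,0,0,0,-0.6],[0.05,0,0,0,-0.6],[0.05,0,0,0,-0.6],[0.05,0,0,0,0],[0.05,0,0,0,0]]}}

```text
time_s: 12.57
position: [0.562, -0.1601, 0.0972]
eef_rot: [3.141, -0.06, 0.0]
ft_force: [-0.9, 0.8, -0.3]
width: 0.0099
finger_force: 29.4
```

```bash
python3 -c "
from h import *
ptr();st()"
```

```text
pointer 198.27 patches red 201.22 green 220.94 meanFM [-0.279  0.092 -1.02  -0.008 -0.015 -0.015]
t 12.77 pos [ 562.  -160.1   97.2] alpha -2.15 F [-0.11  0.11 -0.9 ] M [ 0.046  0.012 -0.023] w 9.8 ff 29.4 q [-0.37  0.19  1.67  0.    1.28  1.24]
```

Emit:
{"fn": "step_arm", "kwargs": {"targets": [[0.05,0,0,0,-0.6],[0.05,0,0,0,-0.6],[0.05,0,0,0,-0.6],[0.05,0,0,0,-0.6],[0.05,0,0,0,-0.6],[0.05,0,0,0,-0.6],[0.05,0,0,0,-0.6],[0.05,0,0,0,-0.6],[0.05,0,0,0,-0.6],[0.05,0,0,0,-0.6],[0.05,0,0,0,-0.5],[0.05,0,0,0,0]]}}

```text
time_s: 13.77
position: [0.562, -0.1601, 0.0972]
eef_rot: [-3.031, -0.826, 0.0]
ft_force: [0.2, 0.3, -0.3]
width: 0.0092
finger_force: 29.4
```

```bash
python3 -c "
from h import *
ptr();st()"
```

```text
pointer 198.17 patches red 201.23 green 221.0 meanFM [ 0.258  0.22  -0.637 -0.007 -0.001 -0.011]
t 13.97 pos [ 562.  -160.1   97.2] alpha 30.33 F [ 0.66  0.02 -0.76] M [-0.01   0.023 -0.01 ] w 10.0 ff 29.4 q [-0.37  0.19  1.67 -0.    1.28  0.68]
```

Emit:
{"fn": "step_arm", "kwargs": {"targets": [[0.05,0,0,-0.02,0],[0.05,0,0,-0.02,0],[0.05,0,0,0,0]]}}

```text
time_s: 14.22
position: [0.5621, -0.1602, 0.0986]
eef_rot: [3.032, 0.824, 0.0]
ft_force: [-0.5, 0.9, -0.4]
width: 0.0099
finger_force: 29.4
```

Emit:
{"fn": "step_arm", "kwargs": {"targets": [[0.05,0,0,-0.01,0],[0.05,0,0,0,0]]}}

```text
time_s: 14.38
position: [0.562, -0.1601, 0.0988]
eef_rot: [3.032, 0.824, 0.0]
ft_force: [0.7, -0.1, -0.9]
width: 0.0094
finger_force: 29.4
```

Emit:
{"fn": "step_arm", "kwargs": {"targets": [[0.05,0,0,-0.01,0],[0.05,0,0,0,0]]}}

```text
time_s: 14.55
position: [0.562, -0.1601, 0.099]
eef_rot: [3.032, 0.824, 0.0]
ft_force: [0.2, -0.4, -0.6]
width: 0.0097
finger_force: 29.4
```

```bash
python3 -c "
from h import *
st();ctrl.camera('top');st()"
```

```text
t 14.55 pos [ 562.  -160.1   99. ] alpha 30.42 F [ 0.2  -0.37 -0.59] M [-0.031  0.     0.012] w 9.7 ff 29.4 q [-0.37  0.19  1.67 -0.    1.28  0.67]
t 14.6 pos [ 562.  -160.1   99. ] alpha 30.42 F [ 0.59  0.45 -0.69] M [-0.005 -0.001 -0.073] w 9.5 ff 29.4 q [-0.37  0.19  1.67  0.    1.28  0.67]
```

Already 1.8 mm up without load. I'll keep going in small steps.

Emit:
{"fn": "step_arm", "kwargs": {"targets": [[0.05,0,0,-0.01,0],[0.05,0,0,0,0]]}}

```text
time_s: 14.77
position: [0.562, -0.1601, 0.0993]
eef_rot: [-3.032, -0.824, -0.0]
ft_force: [-0.5, 0.4, -1.5]
width: 0.0095
finger_force: 29.4
```

Emit:
{"fn": "step_arm", "kwargs": {"targets": [[0.05,0,0,-0.01,0],[0.05,0,0,0,0]]}}

```text
time_s: 14.93
position: [0.562, -0.1601, 0.0996]
eef_rot: [3.032, 0.824, 0.0]
ft_force: [0.5, -0.0, -1.2]
width: 0.0098
finger_force: 29.4
```

Emit:
{"fn": "step_arm", "kwargs": {"targets": [[0.05,0,0,-0.01,0],[0.05,0,0,0,0]]}}

```text
time_s: 15.1
position: [0.562, -0.1601, 0.1]
eef_rot: [3.031, 0.824, 0.0]
ft_force: [0.4, 0.2, 0.2]
width: 0.0094
finger_force: 29.4
```

```bash
python3 -c "
from h import *
st();ctrl.camera('top');st()"
```

```text
t 15.1 pos [ 562.  -160.1  100. ] alpha 30.42 F [0.4  0.24 0.2 ] M [-0.046  0.027  0.035] w 9.4 ff 29.4 q [-0.37  0.19  1.67  0.    1.28  0.67]
t 15.15 pos [ 562.  -160.1   99.9] alpha 30.42 F [ 0.6  -0.37 -0.76] M [-0.031 -0.002 -0.   ] w 9.6 ff 29.4 q [-0.37  0.19  1.67  0.    1.28  0.67]
```

Emit:
{"fn": "step_arm", "kwargs": {"targets": [[0.05,0,0,-0.02,0],[0.05,0,0,-0.02,0],[0.05,0,0,-0.02,0],[0.05,0,0,0,0]]}}

```text
time_s: 15.48
position: [0.5621, -0.1602, 0.1019]
eef_rot: [3.031, 0.824, 0.0]
ft_force: [0.2, 0.6, -1.6]
width: 0.0091
finger_force: 29.4
```

Emit:
{"fn": "step_arm", "kwargs": {"targets": [[0.05,0,0,-0.03,0],[0.05,0,0,-0.03,0],[0.05,0,0,-0.03,0],[0.05,0,0,-0.03,0],[0.05,0,0,0,0]]}}

```text
time_s: 15.9
position: [0.5621, -0.1602, 0.1056]
eef_rot: [3.031, 0.824, 0.0]
ft_force: [-0.3, -0.6, -1.3]
width: 0.0098
finger_force: 29.4
```

```bash
python3 -c "
from h import *
st()"
```

```text
t 15.9 pos [ 562.1 -160.2  105.6] alpha 30.42 F [-0.26 -0.62 -1.31] M [0.047 0.025 0.008] w 9.8 ff 29.4 q [-0.37  0.18  1.67 -0.    1.29  0.67]
```

Emit:
{"fn": "step_arm", "kwargs": {"targets": [[0.05,0,0,-0.04,0],[0.05,0,0,-0.04,0],[0.05,0,0,-0.04,0],[0.05,0,0,-0.04,0],[0.05,0,0,-0.04,0],[0.05,0,0,-0.04,0],[0.05,0,0,0,0]]}}

```text
time_s: 16.48
position: [0.5622, -0.1602, 0.1129]
eef_rot: [3.031, 0.824, 0.001]
ft_force: [-0.0, -0.2, -1.5]
width: 0.0097
finger_force: 29.4
```

Emit:
{"fn": "step_arm", "kwargs": {"targets": [[0.05,0,0,-0.05,0],[0.05,0,0,-0.05,0],[0.05,0,0,-0.05,0],[0.05,0,0,-0.05,0],[0.05,0,0,-0.2,0],[0.05,0,0,-0.4,0],[0.05,0,0,-0.4,0],[0.05,0,0,-0.3,0],[0.05,0,0,-0.2,0],[0.05,0,0,0,0]]}}

```text
time_s: 17.32
position: [0.5634, -0.1606, 0.1664]
eef_rot: [3.029, 0.824, 0.005]
ft_force: [1.1, -0.3, -0.5]
width: 0.0095
finger_force: 29.4
```

```bash
python3 -c "
from h import *
ptr();go(.545,.155,.162)
S=ctrl.camera('scene')
f=lambda im,x,y,w,h,k:cv2.resize(im[y:y+h,x:x+w],None,fx=k,fy=k,interpolation=cv2.INTER_CUBIC)
cv2.imwrite('pics/c4.png',np.hstack([f(S,215,210,75,100,5),f(S,315,185,65,80,6.25)])[:,:,::-1])"
```

```text
pointer 183.47 patches red 201.22 green 221.01 meanFM [-0.116 -0.489 -0.676 -0.004 -0.023 -0.029]
t 17.52 pos [ 561.6 -159.9  162.8] alpha 30.42 F [ 0.62 -0.71 -1.09] M [-0.014 -0.016 -0.005] w 9.6 ff 29.4 q [-0.37  0.13  1.62  0.    1.4   0.67]
units xyz [ 4.839 -9.333  0.032]
```

View pics/c4.png

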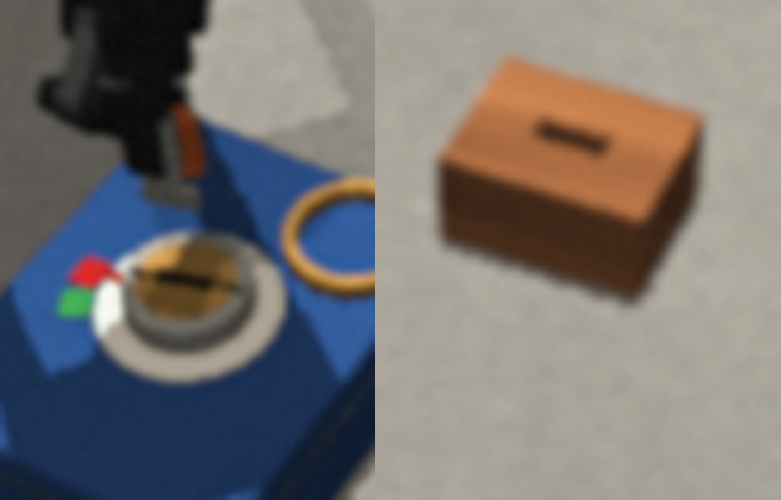

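The key is out and upright in the gripper, and the pointer tip is on the red patch at (238,265). The slot centre in the scene is near (346.5,207). Next I'll refine the slot position from both views.

```bash
python3 -c "
from h import *
S=cv2.imread('pics/scene0.png');T=cv2.imread('pics/top0.png')
res={}
for n,im,(x,y,w,h),k in(('scene',S,(338,200,18,14),.5),('top',T,(243,256,13,20),.45)):
    V=hsv(im)[...,2][y:y+h,x:x+w].astype(np.float32)
    U=cv2.resize(V,None,fx=8,fy=8,interpolation=cv2.INTER_CUBIC)
    bg=np.median(V[:, -1]) if n=='top' else np.percentile(V,85)
    print(n,bg,V.min())
    m=(U<bg*(.93 if n=='top' else 0.72)).astype(np.uint8)
    b=max(cv2.findContours(m,cv2.RETR_EXTERNAL,cv2.CHAIN_APPROX_NONE)[0],key=cv2.contourArea)[:,0]
    p=(b+.5)/8-.5+[x,y]; print(rect(plane(n,p,.045)));res[n]=cv2.minAreaRect(p.astype(np.float32))[0]
print(res,tri([res['scene']],[res['top']]))
s=hsv(S);b=blob(((s[...,0]<14)&(s[...,1]>110)&(s[...,2]>135)).astype(np.uint8),(320,190,55,45));print('block top scene',rect(plane('scene',b,.045)))
"
```

```text
scene 194.0 68.0
(array([543.7, 154.9]), array([33.3, 14.2]), 20.7)
top 140.0 87.0
(array([545.8, 156.1]), array([34.9, 14.5]), 17.8)
{'scene': (345.9579162597656, 206.6798095703125), 'top': (249.02662658691406, 266.04852294921875)} (array([0.54497552, 0.15515738, 0.04576706]), np.float64(0.002226064262077678))
block top scene (array([543.8, 155.6]), array([89.3, 68.5]), 19.8)
```

Emit:
{"fn": "step_arm", "kwargs": {"targets": [[0.05,0.4,-0.78,0,0],[0.05,0.4,-0.78,0,0],[0.05,0.4,-0.78,0,0],[0.05,0.4,-0.78,0,0],[0.05,0.4,-0.78,0,0],[0.05,0.4,-0.78,0,0],[0.05,0.4,-0.78,0,0],[0.05,0.4,-0.78,0,0],[0.05,0.4,-0.78,0,0],[0.05,0.4,-0.78,0,0],[0.05,0.4,-0.78,0,0],[0.05,0.4,-0.78,0,0]]}}

```text
time_s: 18.57
position: [0.5433, 0.1562, 0.1627]
eef_rot: [-3.031, -0.824, 0.002]
ft_force: [0.7, -0.1, -0.8]
width: 0.0095
finger_force: 29.5
```

Emit:
{"fn": "step_arm", "kwargs": {"targets": [[0.05,0,0,0,0.7],[0.05,0,0,0,0.8],[0.05,0,0,0,0.7],[0.05,0,0,0,0],[0.05,0,0,0,0],[0.05,0,0,0,0]]}}

```text
time_s: 19.07
position: [0.5438, 0.1548, 0.1631]
eef_rot: [3.096, 0.533, -0.001]
ft_force: [0.6, -0.9, -1.6]
width: 0.0097
finger_force: 29.5
```

```bash
python3 -c "
from h import *
go(.5455,.1555,.09)"
```

```text
t 19.07 pos [543.8 154.8 163.1] alpha 19.53 F [ 0.57 -0.89 -1.59] M [ 0.033 -0.003 -0.021] w 9.7 ff 29.5 q [ 0.19  0.08  1.67 -0.    1.39  1.42]
units xyz [ 0.064 -0.003  2.436]
```

Emit:
{"fn": "step_arm", "kwargs": {"targets": [[0.05,0.04,0,0.5,0],[0.05,0,0,0.6,0],[0.05,0,0,0.6,0],[0.05,0,0,0.5,0],[0.05,0,0,0.3,0],[0.05,0,0,0.2,0],[0.05,0,0,0.1,0],[0.05,0,0,0,0],[0.05,0,0,0,0]]}}

```text
time_s: 19.82
position: [0.5457, 0.1554, 0.0803]
eef_rot: [-3.096, -0.53, -0.002]
ft_force: [-0.2, -0.3, -0.7]
width: 0.0094
finger_force: 29.5
```

```bash
python3 -c "
from h import *
go(.5450,.1552,.0535)
S=ctrl.camera('scene');T=ctrl.camera('top')
f=lambda im,x,y,w,h,k:cv2.resize(im[y:y+h,x:x+w],None,fx=k,fy=k,interpolation=cv2.INTER_CUBIC)
cv2.imwrite('pics/c5.png',np.hstack([f(S,320,180,55,55,9),f(T,235,250,30,55,9)])[:,:,::-1])"
```

```text
t 19.82 pos [545.7 155.4  80.3] alpha 19.43 F [-0.19 -0.29 -0.7 ] M [-0.053  0.064  0.032] w 9.4 ff 29.5 q [0.19 0.17 1.73 0.   1.24 1.42]
units xyz [-0.024 -0.     0.893]
```

View pics/c5.png

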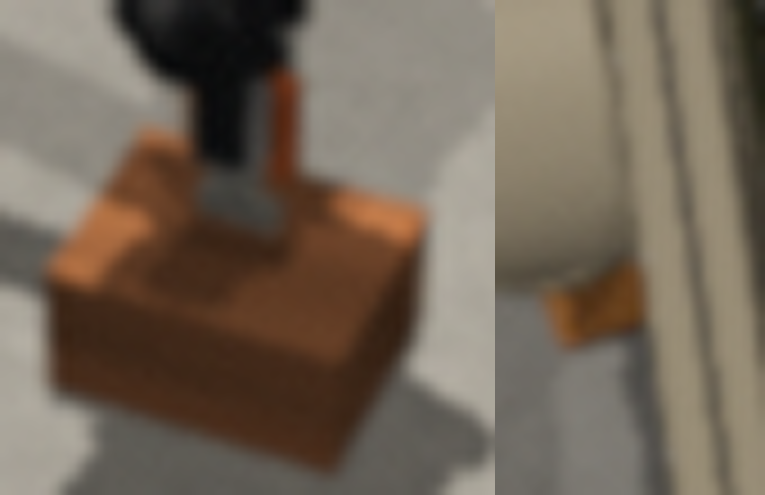

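The fingers hide the slot, but the key is above the middle of the block at about (349,206). I'll lower it by feel.

Emit:
{"fn": "step_arm", "kwargs": {"targets": [[0.05,-0.015,0,0.06,0],[0.05,0,0,0.06,0],[0.05,0,0,0.06,0],[0.05,0,0,0.06,0],[0.05,0,0,0,0]]}}

```text
time_s: 20.33
position: [0.5443, 0.1551, 0.0717]
eef_rot: [3.097, 0.53, -0.001]
ft_force: [0.0, 0.1, -0.9]
width: 0.0096
finger_force: 29.5
```

Emit:
{"fn": "step_arm", "kwargs": {"targets": [[0.05,0,0,0.03,0],[0.05,0,0,0.03,0],[0.05,0,0,0,0]]}}

```text
time_s: 20.58
position: [0.5446, 0.1552, 0.0703]
eef_rot: [3.097, 0.53, -0.0]
ft_force: [-0.3, -0.4, -0.1]
width: 0.0095
finger_force: 29.5
```

Emit:
{"fn": "step_arm", "kwargs": {"targets": [[0.05,0,0,0.03,0],[0.05,0,0,0.03,0],[0.05,0,0,0,0]]}}

```text
time_s: 20.83
position: [0.5446, 0.1552, 0.0685]
eef_rot: [-3.097, -0.53, 0.0]
ft_force: [-0.2, 0.4, -1.3]
width: 0.0097
finger_force: 29.5
```

```bash
python3 -c "
from h import *
go(.5450,.1552,.0535)"
```

```text
t 20.83 pos [544.6 155.2  68.5] alpha 19.42 F [-0.22  0.41 -1.3 ] M [-0.021 -0.007  0.001] w 9.7 ff 29.5 q [0.19 0.18 1.74 0.   1.22 1.42]
units xyz [0.013 0.005 0.5  ]
```

It's 2.5 mm into the slot with no contact. I'll continue down.

Emit:
{"fn": "step_arm", "kwargs": {"targets": [[0.05,0,0,0.04,0],[0.05,0,0,0.04,0],[0.05,0,0,0,0]]}}

```text
time_s: 21.08
position: [0.5445, 0.1551, 0.066]
eef_rot: [3.097, 0.53, -0.001]
ft_force: [0.4, 0.0, -0.8]
width: 0.0096
finger_force: 29.5
```

Emit:
{"fn": "step_arm", "kwargs": {"targets": [[0.05,0,0,0.05,0],[0.05,0,0,0.05,0],[0.05,0,0,0.05,0],[0.05,0,0,0.05,0],[0.05,0,0,0,0]]}}

```text
time_s: 21.5
position: [0.5444, 0.1551, 0.0598]
eef_rot: [-3.097, -0.53, 0.001]
ft_force: [0.5, 0.4, -0.5]
width: 0.0095
finger_force: 29.5
```

Emit:
{"fn": "step_arm", "kwargs": {"targets": [[0.05,0,0,0.05,0],[0.05,0,0,0.05,0],[0.05,0,0,0.03,0],[0.05,0,0,0,0],[0.05,0,0,0,0]]}}

```text
time_s: 21.92
position: [0.5446, 0.1552, 0.0563]
eef_rot: [-3.097, -0.53, 0.0]
ft_force: [0.4, 0.2, -1.7]
width: 0.0096
finger_force: 29.5
```

```bash
python3 -c "
from h import *
go(.5450,.1552,.0535)"
```

```text
t 21.92 pos [544.6 155.2  56.3] alpha 19.42 F [ 0.42  0.22 -1.71] M [-0.044  0.007  0.045] w 9.6 ff 29.5 q [0.19 0.19 1.75 0.   1.2  1.42]
units xyz [0.013 0.003 0.094]
```

Emit:
{"fn": "step_arm", "kwargs": {"targets": [[0.05,0,0,0.03,0],[0.05,0,0,0.03,0],[0.05,0,0,0,0]]}}

```text
time_s: 22.17
position: [0.5446, 0.1552, 0.0544]
eef_rot: [-3.097, -0.53, 0.0]
ft_force: [-0.2, -0.6, -0.5]
width: 0.009
finger_force: 29.5
```

Emit:
{"fn": "step_arm", "kwargs": {"targets": [[0.05,0,0,0.02,0],[0.05,0,0,0,0]]}}

```text
time_s: 22.33
position: [0.5446, 0.1552, 0.0539]
eef_rot: [3.097, 0.53, -0.0]
ft_force: [-0.0, 0.1, -0.3]
width: 0.0098
finger_force: 29.5
```

Emit:
{"fn": "step_arm", "kwargs": {"targets": [[0.05,0,0,0.01,0],[0.05,0,0,0,0]]}}

```text
time_s: 22.5
position: [0.5447, 0.1552, 0.0537]
eef_rot: [3.097, 0.53, 0.0]
ft_force: [-0.5, 0.1, -0.8]
width: 0.0096
finger_force: 29.5
```

```bash
python3 -c "
from h import *
go(.5450,.1552,.0535)"
```

```text
t 22.5 pos [544.7 155.2  53.7] alpha 19.43 F [-0.5   0.11 -0.81] M [-0.041  0.057 -0.031] w 9.6 ff 29.5 q [ 0.19  0.2   1.75 -0.    1.19  1.42]
units xyz [0.009 0.003 0.007]
```

Emit:
{"fn": "step_arm", "kwargs": {"targets": [[0.05,0,0,0.01,0],[0.05,0,0,0,0]]}}

```text
time_s: 22.67
position: [0.5447, 0.1552, 0.0535]
eef_rot: [-3.097, -0.53, -0.0]
ft_force: [0.6, 0.5, -0.8]
width: 0.0098
finger_force: 29.6
```

Emit:
{"fn": "step_arm", "kwargs": {"targets": [[0.05,0,0,0.01,0],[0.05,0,0,0,0]]}}

```text
time_s: 22.83
position: [0.5448, 0.1552, 0.0534]
eef_rot: [-3.097, -0.53, -0.0]
ft_force: [-1.5, 0.2, 3.6]
width: 0.0093
finger_force: 30.1
```

Emit:
{"fn": "step_arm", "kwargs": {"targets": [[0.05,0,0,0.01,0],[0.05,0,0,0,0],[0.05,0,0,0,0]]}}

```text
time_s: 23.08
position: [0.5448, 0.1552, 0.0534]
eef_rot: [3.097, 0.53, 0.001]
ft_force: [-2.8, -1.5, 5.4]
width: 0.0096
finger_force: 30.6
```

The collar is seated at the expected height. I'll ease off and release.

Emit:
{"fn": "step_arm", "kwargs": {"targets": [[0.05,0,0,-0.015,0],[0.14,0,0,0,0],[0.18,0,0,0,0],[0.25,0,0,0,0],[0.35,0,0,0,0],[0.4,0,0,0,0],[0.4,0,0,0,0],[0.4,0,0,0,0]]}}

```text
time_s: 23.75
position: [0.5447, 0.1552, 0.0532]
eef_rot: [-3.097, -0.53, 0.0]
ft_force: [0.5, -0.1, 0.2]
width: 0.0345
finger_force: 0.0
```

```bash
python3 -c "
from h import *
st()"
```

```text
t 23.75 pos [544.7 155.2  53.2] alpha 19.42 F [ 0.5  -0.08  0.22] M [-0.009  0.046  0.008] w 34.5 ff 0.0 q [0.19 0.2  1.75 0.   1.19 1.42]
```

Emit:
{"fn": "step_arm", "kwargs": {"targets": [[0.4,0,0,-0.1,0],[0.4,0,0,-0.3,0],[0.4,0,0,-0.6,0],[0.4,0,0,-0.9,0],[0.4,0,0,-0.9,0],[0.4,0,0,-0.9,0],[0.4,0,0,-0.9,0],[0.4,0,0,-0.5,0],[0.4,-0.6,0,0,0],[0.4,-0.9,0,0,0],[0.4,-0.9,0,0,0],[0.4,-0.9,0,0,0]]}}

```text
time_s: 24.75
position: [0.4504, 0.122, 0.2071]
eef_rot: [3.097, 0.53, 0.001]
ft_force: [0.3, -0.6, 1.1]
width: 0.0342
finger_force: 0.0
```

Emit:
{"fn": "step_arm", "kwargs": {"targets": [[0.4,-0.6,0,0,0],[0.4,-0.3,0.5,0,0],[0.4,-0.3,0.5,0,0],[0.4,0,0,0,0]]}}

```text
time_s: 25.08
position: [0.427, 0.0802, 0.2073]
eef_rot: [3.096, 0.528, 0.002]
ft_force: [-0.5, -0.5, 0.0]
width: 0.034
finger_force: 0.0
```

```bash
python3 -c "
from h import *
st();ptr()
S=ctrl.camera('scene');T=ctrl.camera('top')
f=lambda im,x,y,w,h,k:cv2.resize(im[y:y+h,x:x+w],None,fx=k,fy=k,interpolation=cv2.INTER_CUBIC)
a=np.hstack([f(S,315,180,60,60,5),f(S,215,225,75,60,5)[:,:375]]);b=f(T,180,120,270,187,2.5)
b=b[:,:675];a=a[:,:675];print(a.shape,b.shape)
cv2.imwrite('pics/c6.png',np.vstack([a,b])[:600,:,::-1]);cv2.imwrite('pics/topF.png',T[:,:,::-1]);cv2.imwrite('pics/sceneF.png',S[:,:,::-1])"
```

```text
t 25.08 pos [427.   80.2 207.3] alpha 19.36 F [-0.45 -0.49  0.  ] M [-0.029  0.1    0.008] w 34.0 ff 0.0 q [ 0.07 -0.32  1.96 -0.    1.51  1.3 ]
pointer 183.46 patches red 201.22 green 221.0 meanFM [-0.024  0.199  0.051 -0.003 -0.    -0.02 ]
(300, 675, 3) (468, 675, 3)
```

View pics/c6.png

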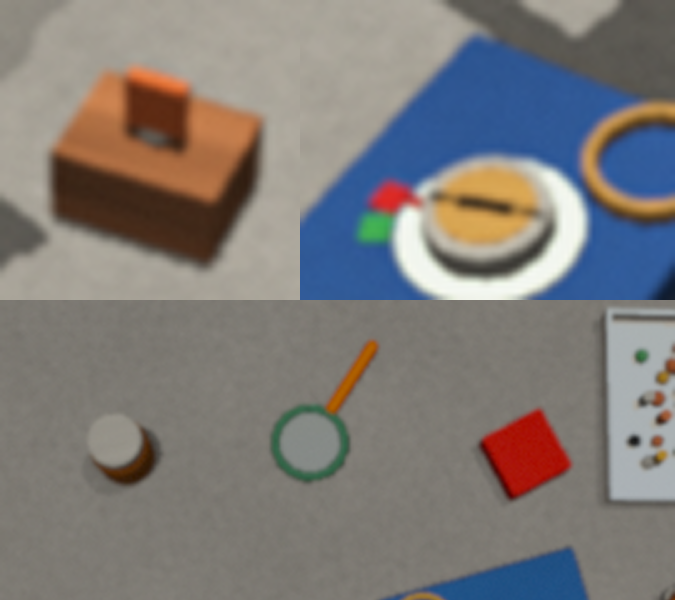

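The key stands upright in the block at about (346,200), and the pointer tip is at the red patch near (240,264). I'll check the key height and pointer swing numerically.

```bash
python3 -c "
from h import *
a=np.deg2rad(np.arange(185,240,.5))
for f in('pics/scene0.png','pics/sceneF.png','pics/top0.png','pics/topF.png'):
    n='scene' if 'scene' in f else 'top';im=cv2.imread(f).astype(np.float32)
    I=(im[...,2]-im[...,1]-.0*im[...,0]).clip(0)*(im[...,0]>.75*im[...,1])
    c=(.5605,-.1605) if n=='scene' else (.562,-.1608)
    r=np.array([[.034],[.036],[.038]]);g=np.stack([c[0]+r*np.cos(a),c[1]+r*np.sin(a),np.full((3,len(a)),.0705)],-1)
    p=proj(n,g).reshape(3,-1,2).astype(np.float32);F=cv2.remap(I,p[...,0],p[...,1],1).mean(0);F=(F-.4*F.max()).clip(0)
    print(f,round((F*np.degrees(a)).sum()/F.sum(),2))
S=cv2.imread('pics/sceneF.png');T=cv2.imread('pics/topF.png');H=hsv(S)
o=blob(((H[...,0]<=12)&(H[...,1]>175)&(H[...,2]>170)).astype(np.uint8),(335,188,25,20));A=cv2.minAreaRect(o);H=hsv(T)
q=blob(((H[...,0]<=20)&(H[...,1]>225)&(H[...,2]>130)).astype(np.uint8),(235,250,30,32));B=cv2.minAreaRect(q)
print(A,B,tri([A[0]],[B[0]]),rect(plane('top',q,.083)))
d=cv2.absdiff(T,cv2.imread('pics/top0.png')).max(2)
m=(d>60).astype(np.uint8);n,_,s,c=cv2.connectedComponentsWithStats(m);print([x.tolist() for x in s[1:] if x[4]>15])
"
```

```text
pics/scene0.png 216.3
pics/sceneF.png 198.45
pics/top0.png 222.27
pics/topF.png 202.17
((346.1000061035156, 196.20001220703125), (10.435516357421875, 1.5811388492584229), 18.434947967529297) ((247.95001220703125, 265.85003662109375), (13.597793579101562, 3.7947335243225098), 71.56504821777344) (array([0.54422902, 0.15420616, 0.08109435]), np.float64(0.001111074351935077)) (array([544.5, 154.4]), array([32.6,  9.1]), 19.5)
[[246, 261, 4, 11, 20], [224, 350, 12, 87, 595], [341, 380, 168, 78, 2617], [545, 382, 50, 37, 850], [241, 386, 71, 94, 1548], [523, 395, 107, 76, 2307], [631, 396, 3, 11, 21], [594, 405, 6, 14, 46], [634, 417, 6, 4, 17], [274, 418, 13, 24, 151], [629, 430, 11, 18, 85], [614, 441, 13, 6, 40], [257, 442, 36, 13, 264], [339, 444, 16, 3, 45], [501, 471, 35, 9, 156], [625, 475, 11, 5, 31]]
```

The top view gives a pointer swing of 20.1°, which is 0.35 rad, so the bolt is fully thrown. The key is at full depth and the bystanders haven't moved. Handing in.

```bash
python3 -c "
from bench import ctrl
print(ctrl.finish_job())"
```

```text
the job is handed in; nothing more can be done
None
```

The box is locked with the bolt fully thrown, the key was drawn out without load and stands upright and fully home in the key block, nothing else was moved, and the job is handed in.

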